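# Index the swivel stand to its next stop

## Task

The swivel stand on the lab desk is locked by a spring pin and must be turned on to its next stop. Lift the loose cap off the stand's paddle and set it down upright, flat in the low open tray. Then press the paddle down to draw the pin, swing the stand counter-clockwise (seen from above), and let the pin drop fully home in the next hole; do not force a locked stand, and leave the other things on the desk where they are.

Things in the scene. Friction and masses are not known exactly. Their poses are not given: they have to be found in the camera images.
- swivel: Round foot of the swivel stand, 224 mm across, fixed. Origin: on the turning axis at desk level; z up. On it turns an aluminium deck (250 mm across, top 48 mm above the desk) carrying a grey instrument (130 x 75 mm, top 82 mm above the desk) and, opposite, the index lever. With joint wheel at 0 the lever points from the axis along this body's -x.
- wheel (a joint): Deck angle (rad), positive counter-clockwise seen from above. Starts locked at 0 (play 0.03 each way). The next hole lies 0.65 to 1.05 rad on, different each time; it is under the deck and cannot be seen. There is no other hole; the deck's end stop is at 1.45. With the pin out the deck turns with 1 to 3 N at the paddle and stays where it is left.
- lever (a joint): Tip angle of the index lever (rad): 0 = level, pin fully home; 0.30 = paddle fully down. A rocker pivoted on a level line 115 mm from the axis, 60 mm above the desk: the outer paddle goes down, the pin inside comes up. Its spring resists with about 4 N at the paddle's middle at first, 8 N fully down.
- paddle (a point): Middle of the floor of the lever's dark steel paddle, 168 mm from the axis, 70 mm above the desk when level, 16 mm lower when fully pressed. x points to the axis, z up. The floor is 50 mm long (radially), 60 mm wide between two cheeks (22 mm high, 4 mm thick) along its left and right sides: closed fingers can press the floor and push a cheek sideways. The cap hides it at first.
- pin (a point): Foot of the index pin, 8 mm thick, on the lever 75 mm from the axis, hidden under the deck. It reaches 8 mm into its hole and is free above lever 0.21. Let down between holes it rests on a plain ring with the lever at about 0.2; pushed along the ring (fingers clear of the paddle floor) it drops into the hole by itself and blocks the deck.
- cap_grip (a point): In the handle of the loose grey cap on the paddle: an upright bar 50 mm long (x, at first pointing to the axis), 14 mm thick (y), 34 mm high; the point is 24 mm above the cap's flat top. The cap, 62 x 80 mm, 0.1 kg, is open below; its rim is 46 mm under this point. It rests on the paddle's cheeks, its skirt 18 mm down round them with 3 mm play: lift straight up.
- tray: Low open white tray, fixed, 170 (x) by 150 (y) mm outside, 20 mm high, walls and floor 4 mm. Origin: centre of its underside.
- parts_box: Bystander: closed white box with clear lid, 154 x 124 x 42 mm; origin under its centre.
- mouse: Bystander: black computer mouse, 100 x 56 x 34 mm; origin under its centre.
- mug: Bystander: white mug, 80 mm across, 95 mm high; origin under its centre.
- jar: Bystander: clear jar, 68 mm across, 85 mm high; origin under its centre.
- driver: Bystander: screwdriver lying flat, 190 mm long.
- tape: Bystander: roll of tape lying flat, 96 mm across, 24 mm high; origin under its centre.
- cap: The cap as a whole; origin at the centre of its rim's plane, axes as cap_grip.
Things that resemble listed ones, but are neither listed nor needed, are in the scene too. What is shaped like the cap but green is not meant.

How it is judged:
By the outcome, as a careful person would: the job done as asked, in the order asked, and still so for the second after the job is handed in, with the robot touching nothing.
It also fails if it takes over 64 s, if anything falls off the work surface, if the arm or the gripper's body presses on something with over 40 N, if the wrist force passes 120 N, or if a joint passes its speed limit or range.

## Robot

A 6-joint arm with a two-finger parallel gripper is mounted at the origin on the work surface. World frame = base frame: x ahead of the robot, y to its left, z up, the work surface at z = 0. Lengths are in m, angles in rad, forces in N, time in s.
With the tool pointing down it reaches from about 0.35 to 0.775 m from the base axis. Payload 7.3 kg.
Tool frame: the origin (TCP) lies on the centre line of the jaws, within the pads' length; the fingertips stand 14 mm ahead of it and the grasp point (between the pads) lies 5 mm behind it; z points along the fingers, y is the direction in which the jaws open and shut (so a half turn about z gives the same grasp; the last joint's range is limited). The gripper opens to 92 mm and grips with 3 to 60 N. Pads are 19 mm wide; open, the fingers measure 130 mm over their backs; the gripper's body (75 mm by 190 mm) begins 47 mm behind the grasp point.
Start: joints at [-1.48, 0.342, 1.524, -0, 1.275, -0.146], TCP at [0.123, -0.51, 0.213] pointing down, gripper open.
Joint ranges: [-2.53, 2.53], [-0.77, 2.02], [0.04, 2.7], [-1, 4.14], [0.28, 2.66], [-3.11, 3.11]. Speed limits (rad/s): [2.57, 2.57, 3.14, 3.14, 3.14, 3.14].

## Interface

Orientations are given as [roll, pitch, yaw] about the fixed x, y, z axes, in that order (R = Rz(yaw) Ry(pitch) Rx(roll)).
In Python, from cell import telemetry, cams, robot gives the robot as it stands.
- The arm moves only by the tool servo_tool, never from a script. Its argument "targets" is text: rows parted by semicolons, each of 4 numbers parted by spaces: the shift along the tool's x, y, z in mm, then the turn about the tool's z in rad. In form: x y z yaw; .... A call has 1 to 20 rows; each row shifts and turns the pose as measured when the row begins, along the tool's axes as they then stand; what a row does not reach is not made up. A row lasts 1/8 s, in which the tool goes at most 62.5 mm and 10.7 degrees, less where a joint would pass 70% of its speed; a pose out of reach is approached as far as the arm can. A call with a gripper value outside its range is refused whole. "hand" is the opening, from 0 (shut) to 1 (fully open), set as the call begins (left out, the last holds). The fingers move at their own pace and stop on an object; "squeeze" is the grip in N (left out, the last holds). Time passes only in rows, so rows that do not move let the fingers close. It gives the time, the measured TCP pose, the force and the opening at its end, in the units of the state.
- telemetry.observe(): the state, without advancing time (a new reading comes with each control period).
- cams.read_camera(name): name is "scene" or "side" or "wrist"; returns a dict with "color" (420x560x3 uint8, red, green, blue), "K" (3x3 intrinsics, pixels), "R" (3x3) and "t" (3): a world point X has camera coordinates R X + t. Camera axes: x right, y down, z forward; pixel columns grow to the right and rows downward; lengths in m; the calibration is good to about 2 mm. A picture is of the moment at which its call begins. There is no depth.
- robot.hand_in(): hands the job in, once; it reports no verdict.
Trained networks look in a picture, given as the dict that the camera call returned (one of the last four; its "shot" number tells which), for a name from the list of things; names that differ only in an ending like _2 or _b are one class to them, and where a whole thing is asked for, a point or a joint stands for the part that bears it (a point fixed in the world has none). Each returns a list of dicts, best first, with "score" (0 to 1); they miss things now and then, are a little off and sometimes report something else, mostly with a low value. They report only what shows in the picture. A call takes as long as a camera call. They do not tell look-alikes from the thing itself.
- cams.cut_out(picture, query): "region" (420x560 bool, what is visible of it) and "extent" ([centre column, centre row, width, height] in pixels, round what is visible of it).
The state is a dict: "time": time; "qpos": joint angles; "qvel": joint speeds; "joint_efforts": joint torques, N m; "tool_pos": TCP position; "tool_rot": TCP orientation; "contact_force": force on the tool from outside, world axes, zero at the start; "torque": the same for the moment, N m; "opening": finger opening in m.
Only numpy, scipy, OpenCV 4.12 (cv2) and the standard library are available. Lean on these libraries where they do the work, as an engineer would, in place of code of your own. Each camera call takes 0.05 s, during which the arm holds its last target.

## Working session

There is one attempt and no reset: what is moved stays moved. The work goes in short steps, Python scripts to look and compute and a tool call to move; the robot and the scene stay as the last step left them, time stands still between calls to the robot, and variables do not carry over. Pictures are saved under pics/ and viewed, and the job is handed in when it is done.

Besides the shell and the picture viewer there is one more tool, called after "Call:" as name(argument=value, ...) on one line, values as JSON. servo_tool: Moves the arm, as the interface text tells. Its arguments: {"type":"object","properties":{"targets":{"type":"string"},"hand":{"type":"number"},"squeeze":{"type":"number"}},"required":["targets"]}

```bash
ls; mkdir -p pics; python3 - <<'E'
from cell import telemetry, cams, robot
import cv2
s=telemetry.observe(); print(s['time'],s['tool_pos'],s['tool_rot'],s['opening'],s['contact_force'])
for n in ['scene','side','wrist']:
    p=cams.read_camera(n); cv2.imwrite(f'pics/{n}0.png',p['color'][:,:,::-1])
    print(n,p['K'].tolist(),p['R'].round(4).tolist(),p['t'].round(4).tolist())
    for q in ['cap','swivel','tray','paddle','parts_box','mouse','mug','jar','driver','tape']:
        for d in cams.cut_out(p,q)[:3]: print(q,round(d['score'],2),[round(float(v)) for v in d['extent']],int(d['region'].sum()))
E
```

```text
pics
0.0 [ 0.12316038 -0.50989244  0.21182982] [-3.14001626e+00 -2.23725914e-04  2.36795706e-01] 0.09178287397537678 [ 0.50162935 -0.11330825 -0.0651481 ]
scene [[427.81868428812527, 0.0, 273.0811666906305], [0.0, 427.81868428812527, 215.21759862150174], [0.0, 0.0, 1.0]] [[-0.6642, 0.7474, 0.0154], [0.5029, 0.462, -0.7305], [-0.5531, -0.4775, -0.6827]] [0.3409, -0.209, 1.3172]
cap 0.6 [320, 202, 35, 32] 726
cap 0.48 [406, 309, 110, 97] 5666
swivel 0.79 [223, 251, 116, 88] 8124
tray 0.57 [406, 310, 111, 94] 5516
paddle 0.58 [264, 225, 36, 21] 411
parts_box 0.89 [190, 164, 74, 52] 2180
mouse 0.61 [258, 188, 29, 23] 580
mug 0.9 [116, 186, 52, 51] 1550
mug 0.71 [289, 206, 40, 37] 933
jar 0.78 [375, 364, 49, 60] 1926
jar 0.65 [265, 224, 39, 21] 413
driver 0.87 [300, 356, 65, 82] 817
driver 0.67 [289, 207, 41, 42] 966
tape 0.59 [156, 215, 40, 32] 799
tape 0.17 [288, 207, 43, 39] 987
side [[516.4414341764954, 0.0, 280.84451962880973], [0.0, 516.4414341764954, 212.6130685077204], [0.0, 0.0, 1.0]] [[0.9834, -0.1801, 0.0215], [-0.0933, -0.604, -0.7915], [0.1555, 0.7764, -0.6108]] [-0.5267, 0.1478, 1.1557]
cap 0.93 [256, 224, 29, 35] 870
cap 0.92 [201, 256, 36, 40] 929
swivel 0.76 [326, 252, 114, 84] 6917
tray 0.62 [244, 176, 62, 35] 1963
paddle 0.66 [284, 234, 30, 16] 313
parts_box 0.6 [288, 373, 96, 74] 5754
mouse 0.65 [235, 302, 52, 34] 1077
mug 0.94 [403, 360, 68, 68] 2927
jar 0.67 [302, 156, 26, 32] 689
driver 0.74 [328, 185, 60, 18] 332
tape 0.71 [366, 328, 48, 39] 907
wrist [[357.844474915094, 0.0, 279.13378818266364], [0.0, 357.844474915094, 206.7158256583667], [0.0, 0.0, 1.0]] [[0.2349, -0.972, -0.0005], [-0.9367, -0.2266, 0.2669], [-0.2595, -0.0622, -0.9637]] [-0.5245, -0.0345, 0.3904]
```

View pics/scene0.png

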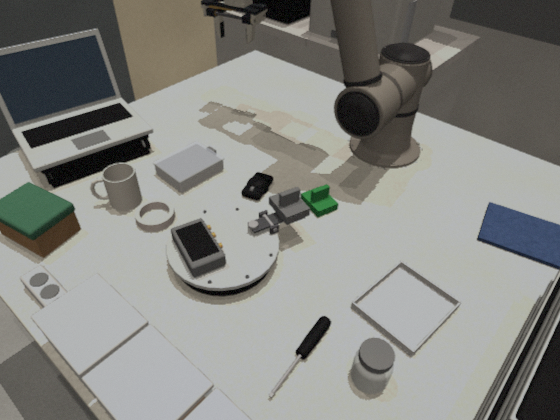

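View pics/side0.png

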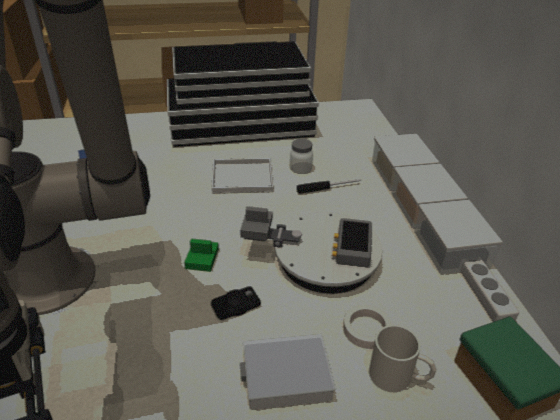

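```bash
python3 - <<'E'
import cv2,numpy as np
a=cv2.imread('pics/scene0.png')[165:285,160:360]; b=cv2.imread('pics/side0.png')[190:310,170:400]
a=cv2.resize(a,None,fx=3.3,fy=3.3,interpolation=cv2.INTER_CUBIC);cv2.imwrite('pics/sc_crop.png',a)
b=cv2.resize(b,None,fx=3.3,fy=3.3,interpolation=cv2.INTER_CUBIC);cv2.imwrite('pics/si_crop.png',b)
E
```

```text
(no output)
```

View pics/sc_crop.png

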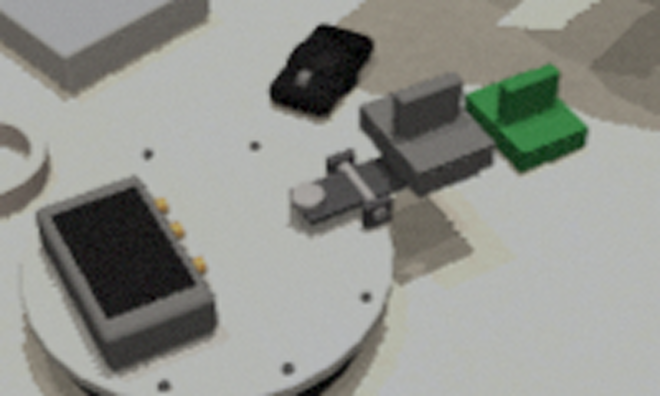

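View pics/si_crop.png

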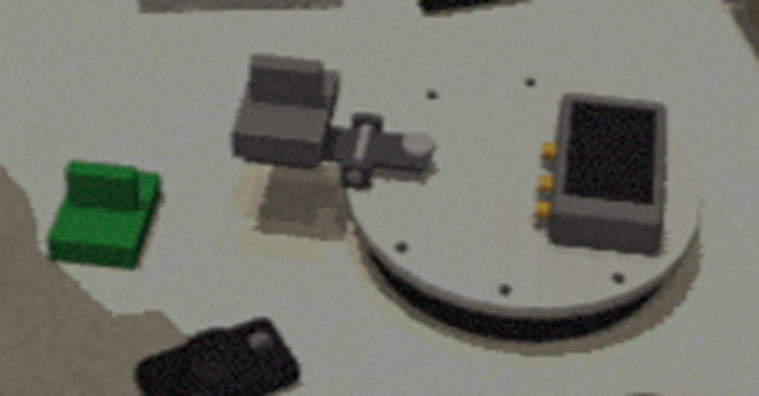

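Meant cap: the grey one, on the paddle, at scene (288,206) and side (256,224). The green look-alike at scene (320,202) and side (201,256) stands on the desk and isn't meant. The tray is at scene (406,309) and side (244,176). Next I locate these numerically.

```bash
cat > h.py <<'E'
import numpy as np,cv2
from cell import telemetry,cams,robot
def back(p,uv,z):
    uv=np.atleast_2d(uv).astype(float); d=np.c_[uv,np.ones(len(uv))]@np.linalg.inv(p['K']).T@p['R']
    c=-p['R'].T@p['t']; return c+d*((z-c[2])/d[:,2])[:,None]
def proj(p,X):
    X=np.atleast_2d(X)@p['R'].T+p['t']; q=X@p['K'].T; return q[:,:2]/q[:,2:]
def tri(p,a,q,b):
    ca=-p['R'].T@p['t'];cb=-q['R'].T@q['t']
    da=p['R'].T@np.linalg.inv(p['K'])@[*a,1];db=q['R'].T@np.linalg.inv(q['K'])@[*b,1]
    s=np.linalg.lstsq(np.c_[da,-db],cb-ca,rcond=None)[0]
    A=ca+s[0]*da;B=cb+s[1]*db; return (A+B)/2,np.linalg.norm(A-B)
E
python3 - <<'E'
from h import *
from scipy.optimize import least_squares
S=cams.read_camera('scene');D=cams.read_camera('side')
sc=lambda l:np.array(l)/3.3+[160,165]
sd=lambda l:np.array(l)/3.3+[170,190]
A=back(S,sc([(148,154),(254,146),(365,297),(288,368),(164,386)]),.048)[:,:2]
B=back(D,sd([(432,94),(531,82),(401,246),(504,290),(618,278)]),.048)[:,:2]
print(A.round(4).tolist(),B.round(4).tolist())
P=np.r_[A,B]
f=least_squares(lambda x:np.hypot(*(P-x[:2]).T)-x[2],[.5,0,.11]);print('deck c,r',f.x.round(4),f.fun.round(4))
for P in(A,B):
    f1=least_squares(lambda x:np.hypot(*(P-x[:2]).T)-x[2],[.5,0,.11]);print(f1.x.round(4))
g,e=tri(S,sc([(428,85)])[0],D,sd([(288,61)])[0]);print('grip top',g.round(4),e)
c=f.x[:2];v=g[:2]-c;print('r',np.hypot(*v),'ang',np.arctan2(v[1],v[0]))
for n,p,z in(('scene',S,0.02),('side',D,.02)):
    r=[d for d in cams.cut_out(p,'tray')][0]['region'].astype(np.uint8)
    h=cv2.convexHull(cv2.findContours(r,0,2)[0][0]); rr=cv2.minAreaRect(h); ap=cv2.approxPolyDP(h,6,True)[:,0]
    print(n,ap.tolist(),back(p,ap,z)[:,:2].round(3).tolist())
for q in['mouse','driver','jar','mug','tape','parts_box','cap']:
    for p in(S,D):
        for d in cams.cut_out(p,q)[:1]: print(q,back(p,d['extent'][:2],.02).round(3).tolist())
for k in(S,D):print(back(k,(320,202) if k is S else (201,256),.03))
E
```

```text
[[0.5992, -0.1424], [0.5413, -0.0922], [0.5959, 0.0654], [0.6722, 0.0693], [0.7335, 0.0228]] [[0.5967, 0.0656], [0.6736, 0.0684], [0.5416, -0.0917], [0.5997, -0.1429], [0.6766, -0.1441]]
deck c,r [ 0.6396 -0.038   0.1121] [-0.0001  0.0001  0.0002  0.0001 -0.0001  0.0001 -0.0003 -0.0004  0.0001
  0.0002]
[ 0.6394 -0.0379  0.112 ]
[ 0.6398 -0.0381  0.1121]
grip top [0.4808 0.0169 0.1296] 0.0021927396785456563
r 0.1680274449416925 ang 2.808571854733376
scene [[399, 262], [461, 302], [412, 356], [351, 308]] [[0.4, 0.274], [0.41, 0.422], [0.586, 0.406], [0.574, 0.263]]
side [[268, 159], [270, 191], [212, 192], [214, 159]] [[0.569, 0.395], [0.547, 0.231], [0.391, 0.25], [0.41, 0.418]]
mouse [[0.424, -0.138, 0.02]]
mouse [[0.409, -0.162, 0.02]]
driver [[0.726, 0.254, 0.02]]
driver [[0.71, 0.23, 0.02]]
jar [[0.648, 0.365, 0.02]]
jar [[0.669, 0.397, 0.02]]
mug [[0.676, -0.415, 0.02]]
mug [[0.703, -0.352, 0.02]]
tape [[0.67, -0.247, 0.02]]
tape [[0.665, -0.264, 0.02]]
parts_box [[0.481, -0.34, 0.02]]
parts_box [[0.485, -0.348, 0.02]]
cap [[0.419, -0.025, 0.02]]
cap [[0.352, -0.002, 0.02]]
[[0.36699834 0.02797725 0.03      ]]
[[ 0.34681828 -0.01260991  0.03      ]]
```

Call:
servo_tool(targets="0 0 0 0.19; 0 0 0 0.19; 0 0 0 0.19; 15 -56 0 0; 15 -56 0 0; 15 -56 0 0; 15 -56 0 0; 15 -56 0 0; 15 -56 0 0; 15 -56 0 0; 15 -56 0 0; 15 -56 0 0; 15 -50 0 0; 0 0 0 0", hand=1)

```text
time: 4.3
tool_pos: [0.4574, -0.0233, 0.2133]
tool_rot: [3.139, -0.008, -0.338]
contact_force: [-0.5, -0.7, -0.3]
opening: 0.0918
```

```bash
cat >> h.py <<'E'
C=np.array([.6396,-.038])
def go(target,yaw):
    s=telemetry.observe(); y=s['tool_rot'][2]; from scipy.spatial.transform import Rotation as Ro
    R=Ro.from_euler('xyz',s['tool_rot']).as_matrix()
    print('t',round(s['time'],2),'pos',np.round(s['tool_pos'],4),'rot',np.round(s['tool_rot'],3),'F',np.round(s['contact_force'],1),'open',round(s['opening'],4))
    print('delta tool mm',np.round(R.T@(np.array(target)-s['tool_pos'])*1000,1),'turn',round(-((yaw-y+np.pi)%(2*np.pi)-np.pi),3))
E
python3 - <<'E'
from h import *
go([.4808,.0169,.118],-.333)
p=cams.read_camera('wrist');q=p['color'][:,:,::-1].copy()
for z,r in((.096,.168),(.13,.168),(.13,.143),(.13,.193)):
    u=proj(p,[*(C+r*np.array([np.cos(2.809),np.sin(2.809)])),z])[0];cv2.circle(q,tuple(int(v) for v in u),3,(0,0,255),1);print(u)
cv2.imwrite('pics/w1.png',q)
E
```

```text
t 4.3 pos [ 0.4574 -0.0233  0.2133] rot [ 3.139 -0.008 -0.338] F [-0.5 -0.7 -0.3] open 0.0918
delta tool mm [  7.9 -45.9  95.3] turn -0.005
[223.80818629 186.7926361 ]
[217.00583251 196.27848365]
[215.2808231  162.38564951]
[218.64802324 228.54410353]
```

View pics/w1.png

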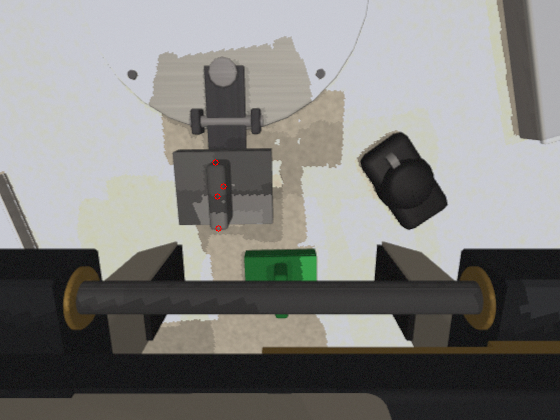

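The picture shows the grey cap at (223,188) with its bar along the predicted red points. The green one is further back at (281,285), so the estimate holds.

Call:
servo_tool(targets="4 -23 0 0; 4 -23 0 0; 0 0 0 0; 0 0 30 0; 0 0 30 0; 0 0 0 0")

```text
time: 5.1
tool_pos: [0.4771, 0.0087, 0.1527]
tool_rot: [3.135, -0.008, -0.346]
contact_force: [0.2, -1.2, 0.5]
opening: 0.0921
```

```bash
python3 - <<'E'
from h import *
go([.4808,.0169,.118],-.333)
p=cams.read_camera('wrist');q=p['color'][:,:,::-1].copy()
cv2.imwrite('pics/w2.png',q)
E
```

```text
t 5.1 pos [0.4771 0.0087 0.1527] rot [ 3.135 -0.008 -0.346] F [ 0.2 -1.2  0.5] open 0.0921
delta tool mm [ 0.5 -9.2 34.6] turn -0.013
```

View pics/w2.png

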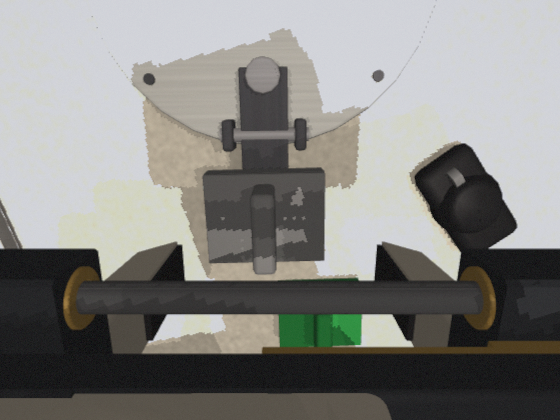

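Call:
servo_tool(targets="0 -10 0 -0.01; 0 0 18 0; 0 0 15 0; 0 0 0 0; 0 0 0 0")

```text
time: 5.78
tool_pos: [0.4863, 0.0178, 0.1269]
tool_rot: [3.138, -0.022, -0.336]
contact_force: [-0.7, 0.5, 0.4]
opening: 0.0921
```

```bash
python3 - <<'E'
from h import *
go([.4808,.0169,.118],-.333)
E
```

```text
t 5.78 pos [0.4863 0.0178 0.1269] rot [ 3.138 -0.022 -0.336] F [-0.7  0.5  0.4] open 0.0921
delta tool mm [-5.   2.6  8.8] turn -0.003
```

Call:
servo_tool(targets="-5 2 6 0; 0 0 0 0; 0 0 3 0; 0 0 0 0")

```text
time: 6.28
tool_pos: [0.4814, 0.0175, 0.1187]
tool_rot: [3.139, -0.025, -0.336]
contact_force: [-0.6, -0.4, -0.3]
opening: 0.0918
```

```bash
python3 - <<'E'
from h import *
go([.4808,.0169,.118],-.333)
p=cams.read_camera('wrist');cv2.imwrite('pics/w3.png',p['color'][:,:,::-1])
E
```

```text
t 6.28 pos [0.4814 0.0175 0.1187] rot [ 3.139 -0.025 -0.336] F [-0.6 -0.4 -0.3] open 0.0918
delta tool mm [-0.4  0.8  0.7] turn -0.003
```

View pics/w3.png

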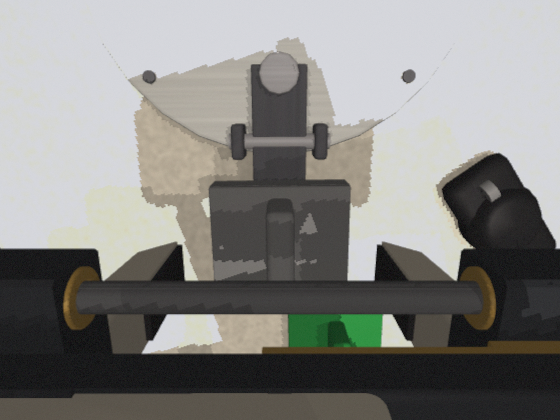

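The bar is centred between the jaws at col 280, with no contact. I close.

Call:
servo_tool(targets="0 0 0 0; 0 0 0 0; 0 0 0 0; 0 0 0 0; 0 0 0 0; 0 0 0 0; 0 0 0 0; 0 0 0 0", hand=0, squeeze=15)

```text
time: 7.32
tool_pos: [0.4817, 0.0175, 0.1189]
tool_rot: [3.139, -0.025, -0.336]
contact_force: [0.3, -0.1, 0.0]
opening: 0.0166
```

Call:
servo_tool(targets="0 0 0 0; 0 0 0 0; 0 0 -8 0; 0 0 -10 0; 1 0 -15 0; 0 0 -20 0; 0 0 0 0")

```text
time: 8.2
tool_pos: [0.482, 0.0177, 0.1761]
tool_rot: [3.14, -0.027, -0.336]
contact_force: [-0.2, -1.6, 0.1]
opening: 0.0007
```

```bash
python3 - <<'E'
from h import *
go([.4808,.0169,.180],-.333)
S=cams.read_camera('scene');D=cams.read_camera('side')
a=cv2.resize(S['color'][120:280,200:360,::-1],None,fx=2.5,fy=2.5);b=cv2.resize(D['color'][150:310,170:330,::-1],None,fx=2.5,fy=2.5)
cv2.imwrite('pics/l1.png',np.hstack([a,b]))
a=cv2.resize(S['color'][250:370,340:470,::-1],None,fx=3,fy=3,interpolation=2);b=cv2.resize(D['color'][145:205,200:285,::-1],None,fx=4.5,fy=4.5,interpolation=2)
a=cv2.resize(a,(390,360));b=cv2.copyMakeBorder(b,0,360-b.shape[0],0,0,0)
cv2.imwrite('pics/tr.png',np.hstack([a,b]))
E
```

```text
t 8.2 pos [0.482  0.0177 0.1761] rot [ 3.14  -0.027 -0.336] F [-0.2 -1.6  0.1] open 0.0007
delta tool mm [-0.8  1.1 -3.9] turn -0.003
```

View pics/l1.png

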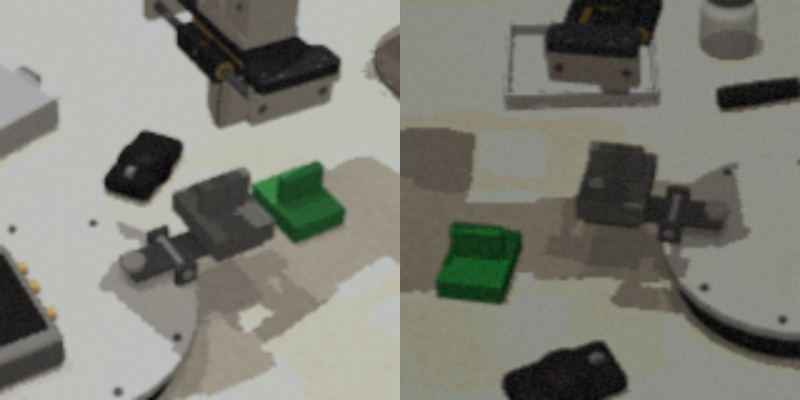

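View pics/tr.png

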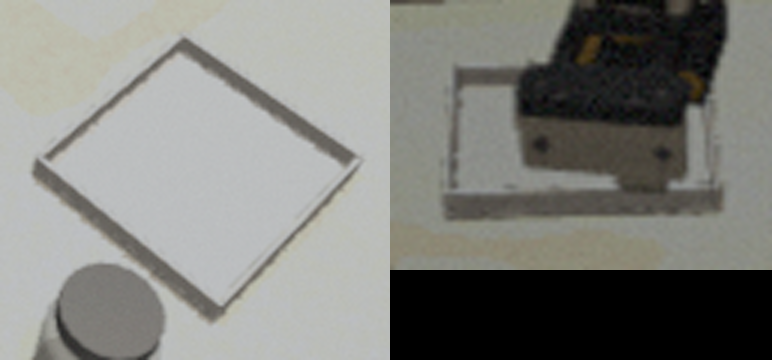

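The grip slipped off: the jaws are at 0.7 mm and the cap is still on the paddle. I check its state and retry with a firmer squeeze.

Call:
servo_tool(targets="-1 1 0 0; 0 0 0 0; 0 0 0 0; 0 0 0 0; 0 0 0 0; 0 0 0 0; 0 0 0 0; 0 0 0 0", hand=0.6, squeeze=30)

```text
time: 9.3
tool_pos: [0.4783, 0.0172, 0.1722]
tool_rot: [3.138, -0.02, -0.336]
contact_force: [0.6, -0.2, 0.0]
opening: 0.0552
```

```bash
python3 - <<'E'
from h import *
go([.4808,.0169,.117],-.333)
p=cams.read_camera('wrist');cv2.imwrite('pics/w4.png',p['color'][:,:,::-1])
D=cams.read_camera('side')
cv2.imwrite('pics/l2.png',cv2.resize(D['color'][195:265,220:310,::-1],None,fx=8,fy=8,interpolation=2))
E
```

```text
t 9.3 pos [0.4783 0.0172 0.1722] rot [ 3.138 -0.02  -0.336] F [ 0.6 -0.2  0. ] open 0.0552
delta tool mm [ 1.3 -0.7 55.3] turn -0.003
```

View pics/w4.png

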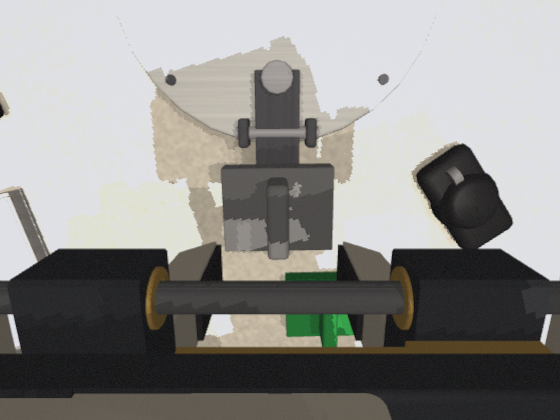

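View pics/l2.png

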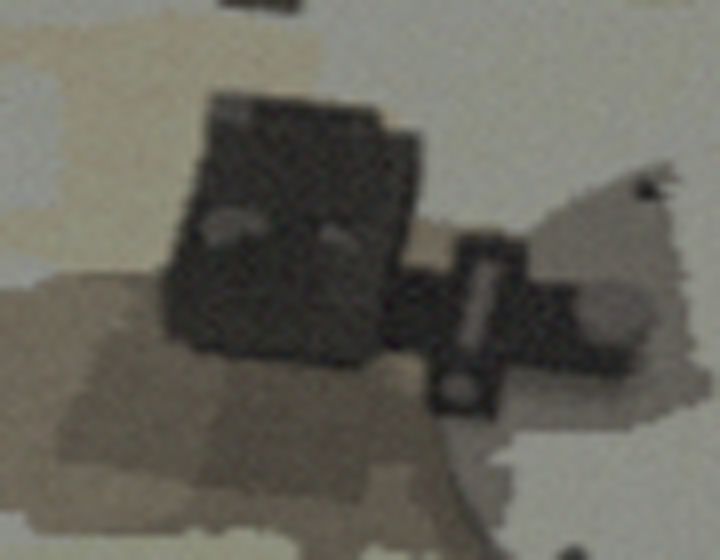

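```bash
python3 - <<'E'
from h import *
from scipy.spatial.transform import Rotation as Ro
s=telemetry.observe();p=cams.read_camera('wrist');R=Ro.from_euler('xyz',s['tool_rot']).as_matrix()
for d in(0,.014,-.005,.052): print(d,proj(p,s['tool_pos']+R@[0,0,d]),(s['tool_pos']+R@[0,0,d]).round(4))
print(proj(p,[.4808,.0169,.130]))
E
```

```text
0 [[279.25796737 249.8368195 ]] [0.4784 0.0172 0.1723]
0.014 [[279.2526476  240.18070235]] [0.4786 0.0171 0.1583]
-0.005 [[279.26006001 253.63524256]] [0.4783 0.0173 0.1773]
0.052 [[279.24128153 219.54972591]] [0.4793 0.0167 0.1203]
[[278.20127805 221.81539673]]
```

Call:
servo_tool(targets="1 0 20 0; 0 0 20 0; 0 0 12 0; 0 0 0 0; 0 0 0 0")

```text
time: 10.07
tool_pos: [0.4813, 0.0163, 0.12]
tool_rot: [3.139, -0.022, -0.336]
contact_force: [0.4, 0.7, 0.4]
opening: 0.0552
```

```bash
python3 - <<'E'
from h import *
go([.4808,.0169,.117],-.333)
E
```

```text
t 10.07 pos [0.4813 0.0163 0.12  ] rot [ 3.139 -0.022 -0.336] F [0.4 0.7 0.4] open 0.0552
delta tool mm [-0.8 -0.5  3. ] turn -0.003
```

Call:
servo_tool(targets="0 0 3 0; 0 0 0 0; 0 0 0 0; 0 0 0 0; 0 0 0 0; 0 0 0 0; 0 0 0 0; 0 0 0 0; 0 0 0 0; 0 0 0 0", hand=0, squeeze=30)

```text
time: 11.32
tool_pos: [0.4823, 0.0161, 0.1183]
tool_rot: [3.139, -0.025, -0.336]
contact_force: [0.3, 0.2, -0.4]
opening: 0.0003
```

Call:
servo_tool(targets="0 0 0 0; 0 0 0 0")

```text
time: 11.58
tool_pos: [0.4822, 0.0161, 0.1183]
tool_rot: [3.139, -0.025, -0.336]
contact_force: [-0.1, -0.6, -0.3]
opening: 0.0003
```

```bash
python3 - <<'E'
from h import *
go([.4808,.0169,.117],-.333)
p=cams.read_camera('wrist');cv2.imwrite('pics/w5.png',p['color'][:,:,::-1])
E
```

```text
t 11.57 pos [0.4822 0.0161 0.1183] rot [ 3.139 -0.025 -0.336] F [-0.1 -0.6 -0.3] open 0.0003
delta tool mm [-1.6 -0.2  1.2] turn -0.003
```

View pics/w5.png

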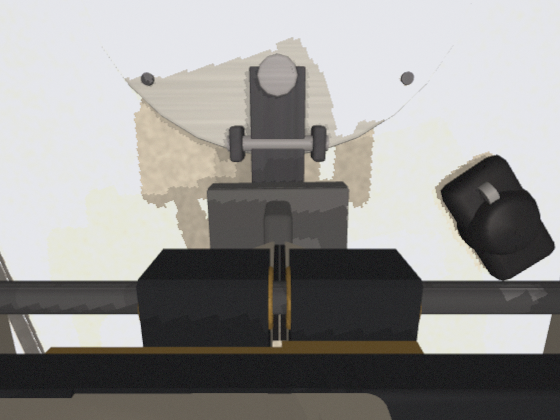

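```bash
python3 - <<'E'
from h import *
S=cams.read_camera('scene');D=cams.read_camera('side')
a=cv2.resize(S['color'][150:240,240:330,::-1],None,fx=4.4,fy=4.4,interpolation=2);b=cv2.resize(D['color'][180:270,210:300,::-1],None,fx=4.4,fy=4.4,interpolation=2)
cv2.imwrite('pics/l3.png',np.hstack([a,b]))
s=telemetry.observe()
for P in(S,D): print(proj(P,s['tool_pos']),proj(P,s['tool_pos']-[0,0,.014]))
E
```

```text
[[288.40576685 195.03314366]] [[288.16019939 199.73510318]]
[[257.57154958 212.32765979]] [[257.60868587 217.18146964]]
```

View pics/l3.png

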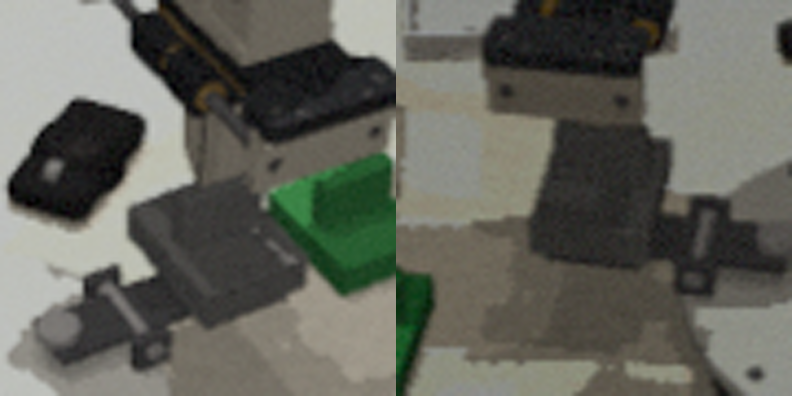

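```bash
python3 - <<'E'
from h import *
from scipy.spatial.transform import Rotation as Ro
s=telemetry.observe();p=cams.read_camera('wrist');R=Ro.from_euler('xyz',s['tool_rot']).as_matrix()
print('cam in tool',R.T@(-p['R'].T@p['t']-s['tool_pos']), 'axis',R.T@p['R'][2])
for y in(-.046,.046):
  for x in (-.0095,.0095):
    for z in(-.05,-.03,-.005,.014): 
      X=s['tool_pos']+R@[x,y,z];print(x,y,z,proj(p,X).round()[0],(p['R']@X+p['t'])[2].round(3))
E
python3 -c "
import cv2;a=cv2.imread('pics/w3.png')[230:350,80:480];cv2.imwrite('pics/w3c.png',cv2.resize(a,None,fx=2,fy=2))
a=cv2.imread('pics/w5.png')[180:360,190:370];cv2.imwrite('pics/w5c.png',cv2.resize(a,None,fx=3.3,fy=3.3,interpolation=2))"
```

```text
cam in tool [ 7.10364702e-02 -5.29714847e-05 -1.72613269e-01] axis [-2.67077090e-01 -5.75838651e-05  9.63675166e-01]
-0.0095 -0.046 -0.05 [161. 322.] 0.14
-0.0095 -0.046 -0.03 [176. 296.] 0.159
-0.0095 -0.046 -0.005 [189. 271.] 0.183
-0.0095 -0.046 0.014 [197. 256.] 0.201
0.0095 -0.046 -0.05 [157. 277.] 0.135
0.0095 -0.046 -0.03 [172. 256.] 0.154
0.0095 -0.046 -0.005 [187. 236.] 0.178
0.0095 -0.046 0.014 [195. 224.] 0.196
-0.0095 0.046 -0.05 [397. 322.] 0.14
-0.0095 0.046 -0.03 [383. 296.] 0.159
-0.0095 0.046 -0.005 [369. 271.] 0.183
-0.0095 0.046 0.014 [361. 256.] 0.201
0.0095 0.046 -0.05 [402. 277.] 0.135
0.0095 0.046 -0.03 [386. 256.] 0.154
0.0095 0.046 -0.005 [372. 236.] 0.178
0.0095 0.046 0.014 [363. 224.] 0.196
```

View pics/w3c.png

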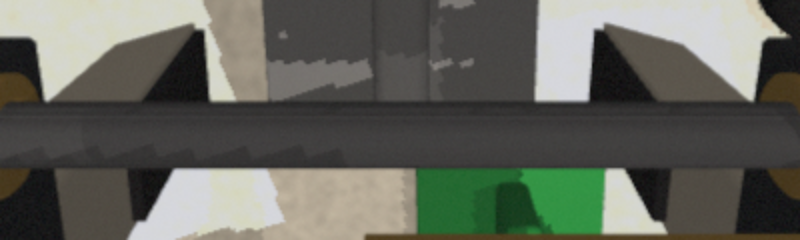

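View pics/w5c.png

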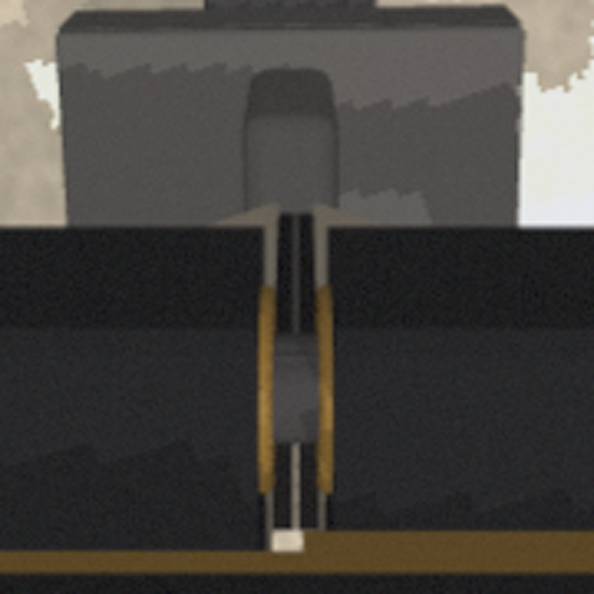

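The fingertips in the wrist picture (tips near (183,243) when open) lie about 26 mm shorter along the tool than the stated 14 mm ahead of the TCP. That puts the tips about 12 mm behind the reported TCP, so the jaws closed just above the bar. I'll open, go about 26 mm lower and watch the force.

Call:
servo_tool(targets="0 0 -6 0; 0 0 -6 0; 0 0 0 0; 0 0 0 0; 0 0 0 0; 0 0 0 0; 0 0 0 0; 0 0 0 0", hand=0.6)

```text
time: 12.78
tool_pos: [0.4819, 0.0163, 0.1312]
tool_rot: [3.139, -0.025, -0.336]
contact_force: [-1.3, 0.8, -0.8]
opening: 0.0553
```

```bash
python3 - <<'E'
from h import *
go([.4808,.0169,.092],-.333)
E
```

```text
t 12.78 pos [0.4819 0.0163 0.1312] rot [ 3.139 -0.025 -0.336] F [-1.3  0.8 -0.8] open 0.0553
delta tool mm [-2.3 -0.3 39.1] turn -0.003
```

Call:
servo_tool(targets="-2 0 12 0; 0 0 12 0; 0 0 6 0; 0 0 4 0; 0 0 0 0")

```text
time: 13.4
tool_pos: [0.4801, 0.0167, 0.0938]
tool_rot: [3.139, -0.023, -0.336]
contact_force: [-0.1, 0.1, -0.3]
opening: 0.0551
```

```bash
python3 - <<'E'
from h import *
go([.4808,.0169,.092],-.333)
p=cams.read_camera('wrist');cv2.imwrite('pics/w6.png',p['color'][:,:,::-1])
E
```

```text
t 13.4 pos [0.4801 0.0167 0.0938] rot [ 3.139 -0.023 -0.336] F [-0.1  0.1 -0.3] open 0.0551
delta tool mm [ 0.5 -0.4  1.8] turn -0.003
```

View pics/w6.png

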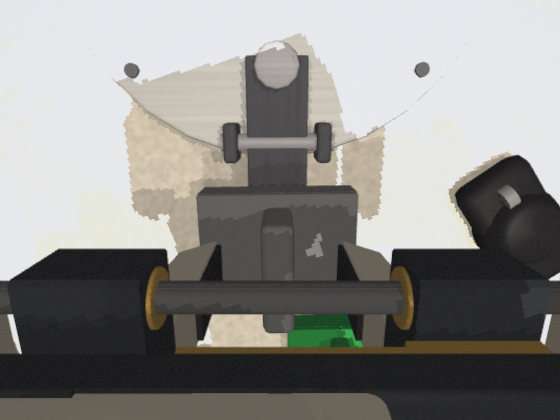

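The bar (cols 262–295, rows 210–330) now lies between the fingers, and there is no contact. I close.

Call:
servo_tool(targets="0 0 1 0; 0 0 0 0; 0 0 0 0; 0 0 0 0; 0 0 0 0; 0 0 0 0; 0 0 0 0; 0 0 0 0", hand=0, squeeze=20)

```text
time: 14.45
tool_pos: [0.4809, 0.0166, 0.0938]
tool_rot: [3.139, -0.026, -0.336]
contact_force: [0.7, 0.8, 0.4]
opening: 0.0136
```

Call:
servo_tool(targets="0 0 -6 0; 0 0 -8 0; 0 0 -10 0; 0 0 -10 0; 0 0 0 0")

```text
time: 15.08
tool_pos: [0.4803, 0.0169, 0.1308]
tool_rot: [3.14, -0.027, -0.336]
contact_force: [0.8, -0.1, -0.9]
opening: 0.0141
```

```bash
python3 - <<'E'
from h import *
go([.4808,.0169,.18],-.333)
p=cams.read_camera('wrist');D=cams.read_camera('side');cv2.imwrite('pics/w7.png',np.hstack([p['color'][100:400,100:460,::-1],cv2.resize(D['color'][165:265,200:330,::-1],(390,300))]))
E
```

```text
t 15.07 pos [0.4803 0.0169 0.1308] rot [ 3.14  -0.027 -0.336] F [ 0.8 -0.1 -0.9] open 0.0141
delta tool mm [  1.8  -0.  -49.2] turn -0.003
```

View pics/w7.png

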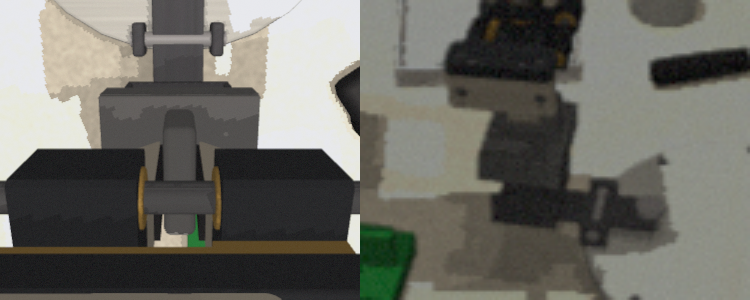

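The cap is held (14.1 mm) and clear of the paddle. Now the tray centre, from the rim corners.

```bash
python3 - <<'E'
from h import *
S=cams.read_camera('scene');D=cams.read_camera('side')
a=back(S,[(401,262.7),(460,302.7),(412.5,352.5),(352,304)],.02)[:,:2]
b=back(D,np.array([(455,68),(443,195),(722,190)])[:]*[1/4.5,1/4.5]+[200-390/4.5,145],.02)[:,:2]
print(a.round(4),a.mean(0),np.hypot(*(a-np.roll(a,1,0)).T));print(b.round(4),(b[0]+b[2])/2)
c=a.mean(0); e=a[3]-a[0];print('yaw',np.arctan2(e[1],e[0]))
go([*c,.18],-.333)
E
```

```text
[[0.3988 0.2781]
 [0.4129 0.4214]
 [0.579  0.403 ]
 [0.5644 0.2592]] [0.48878407 0.34041042] [0.16667734 0.14397591 0.16719181 0.14445401]
[[0.4109 0.412 ]
 [0.3921 0.2678]
 [0.5606 0.2476]] [0.48575885 0.32982842]
yaw -0.11318967075401451
t 15.28 pos [0.4794 0.017  0.1294] rot [ 3.139 -0.024 -0.336] F [-0.   0.  -1.5] open 0.0141
delta tool mm [ -96.4 -308.3  -53.7] turn -0.003
```

Call:
servo_tool(targets="0 0 -20 0; 0 0 -20 0; 0 0 0 -0.11; 0 0 0 -0.11; -4 -20 0 0; -4 -46 0 0; -4 -46 0 0; -4 -46 0 0; -4 -46 0 0; -4 -46 0 0; -4 -46 0 0; 0 -20 0 0; 0 0 0 0")

```text
time: 16.9
tool_pos: [0.4829, 0.3436, 0.1603]
tool_rot: [3.13, -0.012, -0.111]
contact_force: [-0.3, -0.6, -1.0]
opening: 0.014
```

```bash
python3 - <<'E'
from h import *
go([.487,.336,.024],-.113)
p=cams.read_camera('wrist');D=cams.read_camera('side');cv2.imwrite('pics/w8.png',np.hstack([p['color'][0:400,100:460,::-1],cv2.resize(D['color'][105:215,190:320,::-1],(430,400))]))
E
```

```text
t 16.9 pos [0.4829 0.3436 0.1603] rot [ 3.13  -0.012 -0.111] F [-0.3 -0.6 -1. ] open 0.014
delta tool mm [  3.4   5.5 136.4] turn 0.002
```

View pics/w8.png

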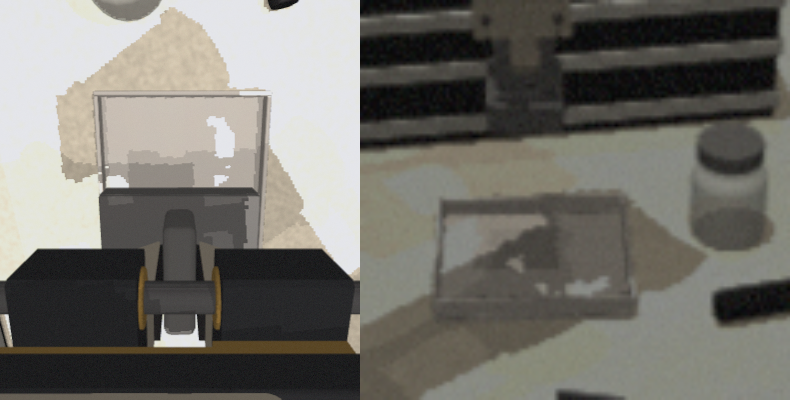

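Call:
servo_tool(targets="3 5 30 0; 0 0 35 0; 0 0 30 0; 0 0 15 0; 0 0 0 0; 0 0 0 0")

```text
time: 17.75
tool_pos: [0.4891, 0.3294, 0.0506]
tool_rot: [3.13, -0.015, -0.119]
contact_force: [0.1, -0.2, -0.6]
opening: 0.0136
```

```bash
python3 - <<'E'
from h import *
go([.487,.336,.024],-.113)
p=cams.read_camera('wrist');D=cams.read_camera('side');cv2.imwrite('pics/w9.png',np.hstack([p['color'][0:400,100:460,::-1],cv2.resize(D['color'][105:215,190:320,::-1],(430,400))]))
E
```

```text
t 17.75 pos [0.4891 0.3294 0.0506] rot [ 3.13  -0.015 -0.119] F [ 0.1 -0.2 -0.6] open 0.0136
delta tool mm [-3.3 -6.6 26.5] turn -0.006
```

View pics/w9.png

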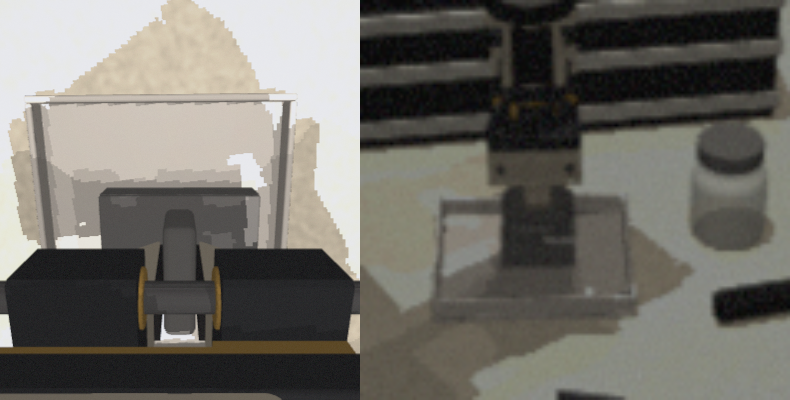

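Call:
servo_tool(targets="-3 -7 6 0; 0 0 8 0; 0 0 0 0; 0 0 4 0; 0 0 3 0; 0 0 0 0")

```text
time: 18.6
tool_pos: [0.4875, 0.3379, 0.0293]
tool_rot: [3.132, -0.017, -0.118]
contact_force: [-0.0, -0.1, -0.5]
opening: 0.0139
```

Call:
servo_tool(targets="0 0 3 0; 0 0 2 0; 0 0 2 0; 0 0 0 0")

```text
time: 19.1
tool_pos: [0.4877, 0.3377, 0.0244]
tool_rot: [3.132, -0.018, -0.118]
contact_force: [0.5, -0.2, -0.7]
opening: 0.0142
```

Call:
servo_tool(targets="0 0 2 0; 0 0 2 0; 0 0 0 0")

```text
time: 19.48
tool_pos: [0.4878, 0.3377, 0.0243]
tool_rot: [3.133, -0.019, -0.118]
contact_force: [-1.0, -0.3, -0.6]
opening: 0.0136
```

Call:
servo_tool(targets="0 0 4 0; 0 0 0 0")

```text
time: 19.73
tool_pos: [0.4886, 0.3377, 0.0233]
tool_rot: [3.134, -0.022, -0.118]
contact_force: [-0.6, -0.4, -2.3]
opening: 0.0141
```

```bash
python3 - <<'E'
from h import *
go([.487,.336,.022],-.113)
D=cams.read_camera('side');S=cams.read_camera('scene')
cv2.imwrite('pics/t1.png',np.hstack([cv2.resize(D['color'][140:205,200:285,::-1],None,fx=4.5,fy=4.5,interpolation=2),cv2.resize(S['color'][262:327,365:450,::-1],None,fx=4.5,fy=4.5,interpolation=2)]))
E
```

```text
t 19.73 pos [0.4886 0.3377 0.0233] rot [ 3.134 -0.022 -0.118] F [-0.6 -0.4 -2.3] open 0.0141
delta tool mm [-1.4  1.9  1.3] turn -0.005
```

View pics/t1.png

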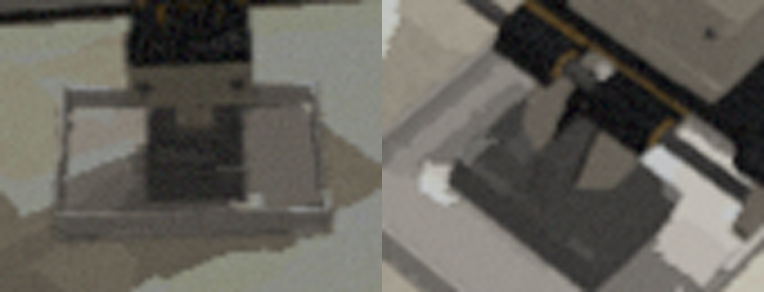

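The cap sits on the tray floor at the expected height (TCP 24 mm). I release and lift.

Call:
servo_tool(targets="0 0 0 0; 0 0 0 0; 0 0 0 0; 0 0 0 0; 0 0 0 0; 0 0 -15 0; 0 0 -25 0; 0 0 -40 0; 0 0 -40 0; 0 0 -40 0; 0 0 0 0", hand=0.5)

```text
time: 21.2
tool_pos: [0.4855, 0.3397, 0.1917]
tool_rot: [3.135, -0.023, -0.118]
contact_force: [0.5, -0.7, 0.5]
opening: 0.046
```

```bash
python3 - <<'E'
from h import *
th=2.809
go([*(C+.166*np.array([np.cos(th),np.sin(th)])),.15],th-np.pi)
D=cams.read_camera('side');S=cams.read_camera('scene')
cv2.imwrite('pics/t2.png',np.hstack([cv2.resize(D['color'][140:205,200:285,::-1],None,fx=4.5,fy=4.5,interpolation=2),cv2.resize(S['color'][262:327,365:450,::-1],None,fx=4.5,fy=4.5,interpolation=2)]))
cv2.imwrite('pics/t3.png',np.hstack([cv2.resize(D['color'][195:265,225:315,::-1],None,fx=4.3,fy=4.3,interpolation=2),cv2.resize(S['color'][180:250,235:325,::-1],None,fx=4.3,fy=4.3,interpolation=2)]))
E
```

```text
t 21.2 pos [0.4855 0.3397 0.1917] rot [ 3.135 -0.023 -0.118] F [ 0.5 -0.7  0.5] open 0.046
delta tool mm [ 34.3 321.3  44.6] turn 0.215
```

View pics/t2.png

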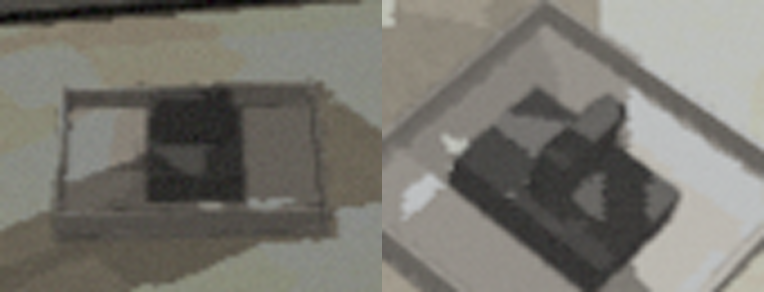

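View pics/t3.png

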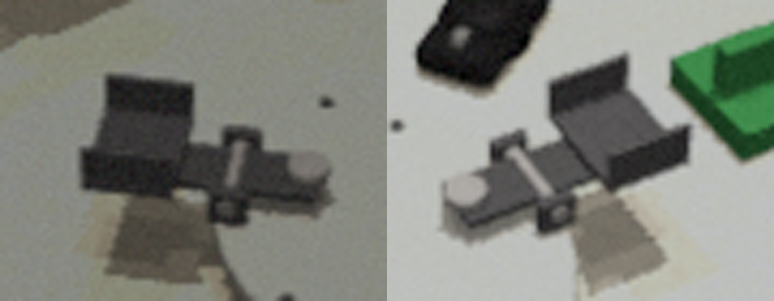

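The cap stands upright and flat in the tray. The bare paddle with its two cheeks shows at side crop (140,140). I close the fingers and move over the paddle.

Call:
servo_tool(targets="4 25 0 0; 5 50 0 0; 5 50 0 0; 5 50 0 0; 5 50 0 0; 5 50 0 0; 5 30 0 0; 0 0 0 0.11; 0 0 0 0.1; 0 0 0 0", hand=0)

```text
time: 22.55
tool_pos: [0.4733, 0.0211, 0.1802]
tool_rot: [3.125, 0.003, -0.334]
contact_force: [-0.5, 0.8, 0.6]
opening: 0.0003
```

```bash
python3 - <<'E'
from h import *
th=2.809
go([*(C+.168*np.array([np.cos(th),np.sin(th)])),.10],th-np.pi)
E
```

```text
t 22.55 pos [0.4733 0.0211 0.1802] rot [ 3.125e+00  3.000e-03 -3.340e-01] F [-0.5  0.8  0.6] open 0.0003
delta tool mm [ 8.7  0.2 80.2] turn -0.001
```

Call:
servo_tool(targets="9 0 25 0; 0 0 25 0; 0 0 22 0; 0 0 0 0; 0 0 0 0")

```text
time: 23.18
tool_pos: [0.4799, 0.0179, 0.1048]
tool_rot: [3.124, 0.008, -0.322]
contact_force: [-0.1, -0.2, 0.5]
opening: 0.0003
```

```bash
python3 - <<'E'
from h import *
th=2.809
go([*(C+.168*np.array([np.cos(th),np.sin(th)])),.058],th-np.pi)
p=cams.read_camera('wrist');S=cams.read_camera('scene')
cv2.imwrite('pics/p1.png',np.hstack([p['color'][100:400,100:460,::-1],cv2.resize(S['color'][165:245,235:325,::-1],(337,300),interpolation=2)]))
E
```

```text
t 23.18 pos [0.4799 0.0179 0.1048] rot [ 3.124  0.008 -0.322] F [-0.1 -0.2  0.5] open 0.0003
delta tool mm [ 1.6 -0.1 46.7] turn 0.011
```

View pics/p1.png

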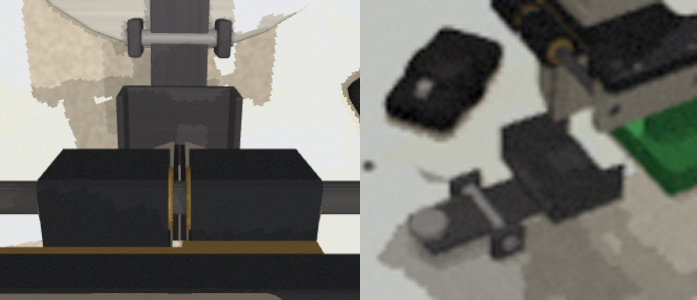

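Fingers are centred between the cheeks (cols 118–242, jaw at 180). Lowering on to the floor.

Call:
servo_tool(targets="1 0 22 0; 0 0 14 0; 0 0 5 0; 0 0 0 0")

```text
time: 23.78
tool_pos: [0.4825, 0.0169, 0.0655]
tool_rot: [3.125, 0.002, -0.321]
contact_force: [0.8, -0.9, -0.8]
opening: 0.0005
```

Call:
servo_tool(targets="0 0 5 0; 0 0 5 0; 0 0 4 0; 0 0 0 0")

```text
time: 24.28
tool_pos: [0.4827, 0.0169, 0.0521]
tool_rot: [3.126, 0.001, -0.321]
contact_force: [-1.4, -0.5, 5.6]
opening: 0.0004
```

Contact, with 5.6 N at about 6 mm down, as the spring should give. Pressing on.

Call:
servo_tool(targets="0 0 5 0; 0 0 4 0; 0 0 3 0; 0 0 0 0")

```text
time: 24.78
tool_pos: [0.4825, 0.0171, 0.0429]
tool_rot: [3.126, -0.001, -0.321]
contact_force: [-4.1, 0.1, 9.2]
opening: 0.0002
```

Call:
servo_tool(targets="0 5 2 -0.02; 0 6 1 -0.03; 0 6 1 -0.03; 0 6 1 -0.03")

```text
time: 25.28
tool_pos: [0.4767, -0.0041, 0.0427]
tool_rot: [3.128, -0.003, -0.206]
contact_force: [-3.5, 3.3, 10.8]
opening: 0.0005
```

```bash
cat >>h.py <<'E'
def st():
    s=telemetry.observe();v=s['tool_pos'][:2]-C
    th=np.arctan2(v[1],v[0])%(2*np.pi)
    y=s['tool_rot'][2]
    t=np.array([-np.sin(th),np.cos(th)])
    print('t',round(s['time'],2),'r',round(np.hypot(*v),4),'tool wheel ang',round(th-2.809,3),'yaw err',round(y+np.pi-th,3),'z',round(s['tool_pos'][2],4),'Ft',round(float(s['contact_force'][:2]@t),1),'F',np.round(s['contact_force'],1),'rot',np.round(s['tool_rot'],3))
E
python3 - <<'E'
from h import *
st()
p=cams.read_camera('wrist');S=cams.read_camera('scene')
cv2.imwrite('pics/p2.png',np.hstack([p['color'][100:400,100:460,::-1],cv2.resize(S['color'][165:245,235:325,::-1],(337,300),interpolation=2)]))
E
```

```text
t 25.27 r 0.1664 tool wheel ang 0.128 yaw err -0.001 z 0.0427 Ft -2.5 F [-3.5  3.3 10.8] rot [ 3.128e+00 -3.000e-03 -2.060e-01]
```

View pics/p2.png

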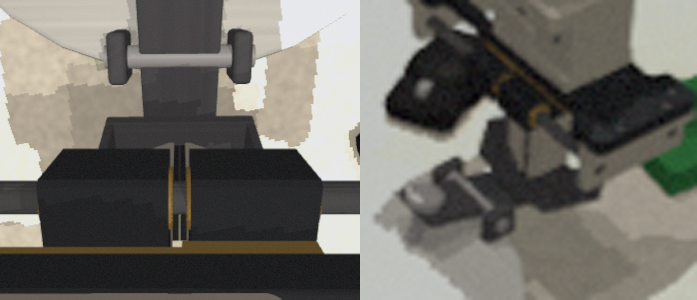

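The deck turns along with the pressed paddle, which is still centred under the fingers. On to about 0.45 rad.

Call:
servo_tool(targets="0 6 1 -0.035; 0 6 1 -0.035; 0 6 1 -0.035; 0 6 1 -0.035; 0 6 1 -0.035; 0 6 1 -0.035; 0 6 1 -0.035; 0 0 0 0")

```text
time: 26.38
tool_pos: [0.4737, -0.0475, 0.0434]
tool_rot: [3.125, -0.006, 0.048]
contact_force: [-3.6, -0.3, 8.6]
opening: 0.0005
```

```bash
python3 - <<'E'
from h import *
st()
p=cams.read_camera('wrist');S=cams.read_camera('scene')
cv2.imwrite('pics/p3.png',np.hstack([p['color'][100:400,100:460,::-1],cv2.resize(S['color'][165:245,235:325,::-1],(337,300),interpolation=2)]))
E
```

```text
t 26.38 r 0.1662 tool wheel ang 0.39 yaw err -0.009 z 0.0434 Ft 0.1 F [-3.6 -0.3  8.6] rot [ 3.125 -0.006  0.048]
```

View pics/p3.png

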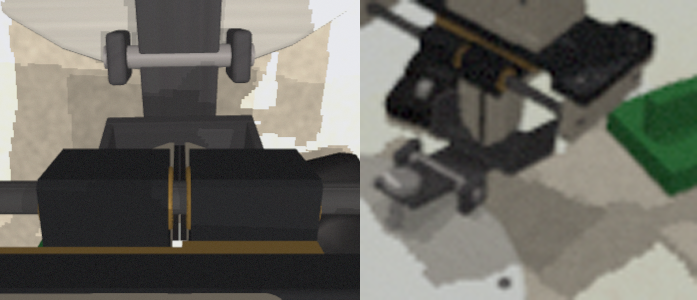

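Call:
servo_tool(targets="0 6 1 -0.035; 0 6 1 -0.035; 0 5 1 -0.03; 0 0 0 0; 0 0 -8 0; 0 0 -8 0; 0 0 -3 0; 0 0 0 0")

```text
time: 27.48
tool_pos: [0.4762, -0.0654, 0.0635]
tool_rot: [3.122, -0.008, 0.151]
contact_force: [0.3, 0.7, 1.1]
opening: 0.0005
```

```bash
python3 - <<'E'
from h import *
st()
p=cams.read_camera('wrist');S=cams.read_camera('side')
cv2.imwrite('pics/p4.png',np.hstack([p['color'][100:400,100:460,::-1],cv2.resize(S['color'][200:280,225:315,::-1],(337,300),interpolation=2)]))
E
```

```text
t 27.48 r 0.1657 tool wheel ang 0.499 yaw err -0.015 z 0.0635 Ft -0.7 F [0.3 0.7 1.1] rot [ 3.122 -0.008  0.151]
```

View pics/p4.png

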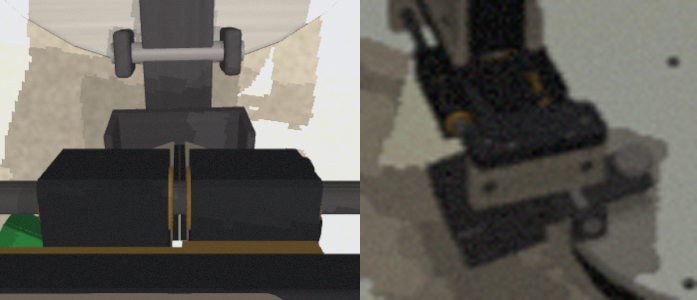

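Call:
servo_tool(targets="0 5 0 -0.03; 0 5 0 -0.03; 0 5 0 -0.03; 0 5 0 -0.03; 0 5 0 -0.03")

```text
time: 28.2
tool_pos: [0.4802, -0.0892, 0.062]
tool_rot: [3.124, -0.002, 0.307]
contact_force: [0.5, 2.7, 1.4]
opening: 0.0006
```

```bash
python3 - <<'E'
from h import *
st()
p=cams.read_camera('wrist');S=cams.read_camera('side')
cv2.imwrite('pics/p5.png',np.hstack([p['color'][100:400,100:460,::-1],cv2.resize(S['color'][200:280,225:315,::-1],(337,300),interpolation=2)]))
E
```

```text
t 28.2 r 0.1674 tool wheel ang 0.643 yaw err -0.004 z 0.062 Ft -2.4 F [0.5 2.7 1.4] rot [ 3.124e+00 -2.000e-03  3.070e-01]
```

View pics/p5.png

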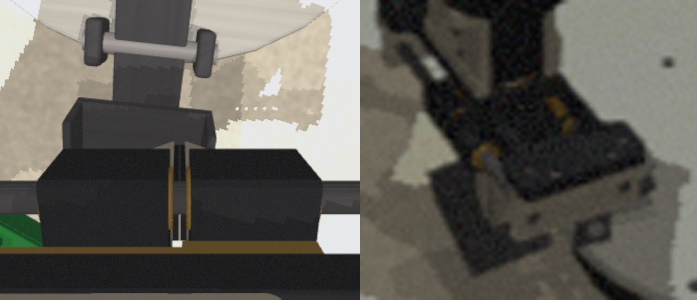

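Call:
servo_tool(targets="0 4 -1 -0.025; 0 4 -1 -0.025; 0 4 0 -0.025; 0 4 0 -0.025; 0 4 0 -0.025")

```text
time: 28.92
tool_pos: [0.4885, -0.1091, 0.0652]
tool_rot: [3.122, -0.001, 0.439]
contact_force: [0.4, 1.4, 4.8]
opening: 0.0003
```

```bash
python3 - <<'E'
from h import *
st()
p=cams.read_camera('wrist');S=cams.read_camera('side')
cv2.imwrite('pics/p6.png',np.hstack([p['color'][100:400,100:460,::-1],cv2.resize(S['color'][200:280,225:315,::-1],(337,300),interpolation=2)]))
E
```

```text
t 28.93 r 0.167 tool wheel ang 0.773 yaw err -0.001 z 0.0652 Ft -1.1 F [0.4 1.4 4.8] rot [ 3.122e+00 -1.000e-03  4.390e-01]
```

View pics/p6.png

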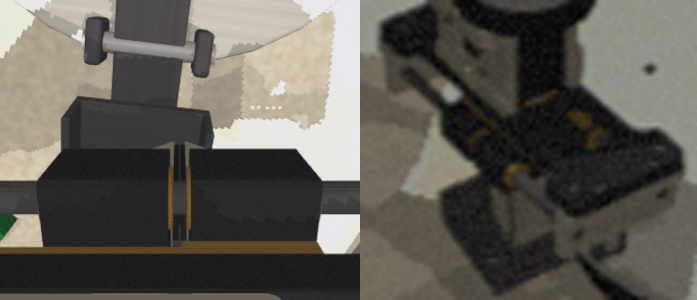

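An upward force of 4.8 N has appeared while the side force fell, so the lever may be rising into the hole. I lift clear and look.

Call:
servo_tool(targets="0 -1 -6 0; 0 0 -8 0; 0 0 -12 0; 0 0 -25 0; 0 0 -30 0; 0 0 0 0")

```text
time: 29.78
tool_pos: [0.486, -0.1067, 0.1499]
tool_rot: [3.124, 0.002, 0.437]
contact_force: [-0.0, 1.0, -0.6]
opening: 0.0004
```

```bash
python3 - <<'E'
from h import *
st()
p=cams.read_camera('wrist');S=cams.read_camera('side');D=cams.read_camera('scene')
cv2.imwrite('pics/p7.png',np.hstack([p['color'][0:300,100:460,::-1],cv2.resize(S['color'][200:280,225:315,::-1],(337,300),interpolation=2)]))
cv2.imwrite('pics/p8.png',cv2.resize(D['color'][160:240,220:320,::-1],None,fx=6,fy=6,interpolation=2))
E
```

```text
t 29.77 r 0.1682 tool wheel ang 0.753 yaw err 0.016 z 0.1499 Ft -0.9 F [-0.   1.  -0.6] rot [3.124e+00 2.000e-03 4.370e-01]
```

View pics/p7.png

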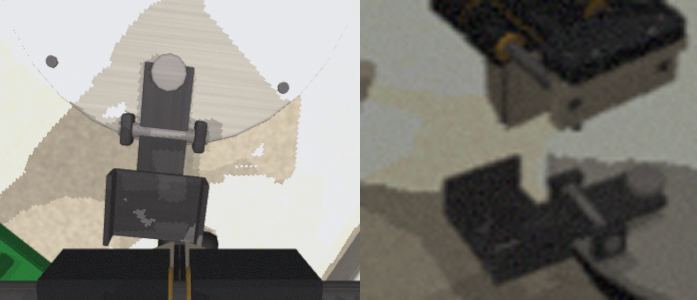

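View pics/p8.png

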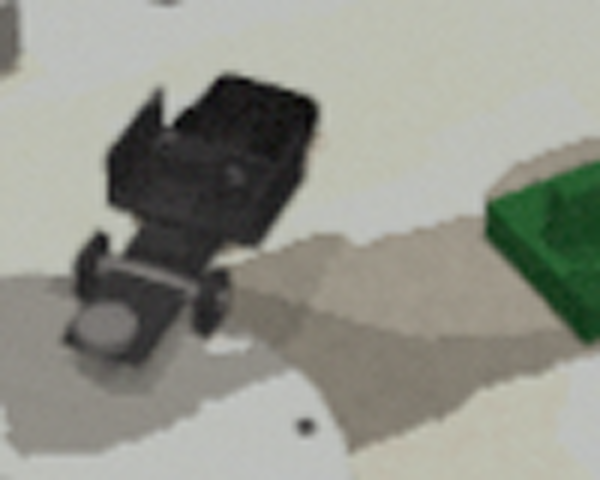

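```bash
python3 - <<'E'
from h import *
p=cams.read_camera('wrist');S=cams.read_camera('side');D=cams.read_camera('scene')
def rep(n,X,e):
    v=X[:2]-C;print(n,X.round(4),'err',round(e,4),'r',round(np.hypot(*v),4),'wheel',round(np.arctan2(v[1],v[0])%(2*np.pi)-2.809,3))
rep('knob init',*tri(D,(253,224.1),S,(297.3,234.2)))
a=(237.5,214.7);b=(301.1,249.3);c=(269,72)
rep('sc-si',*tri(D,a,S,b));rep('sc-wr',*tri(D,a,p,c));rep('si-wr',*tri(S,b,p,c))
for n,P in(('scene',D),('side',S),('wrist',p)):
    for lev in(0,.2):
      for wh in(.65,.7):
        th=2.809+wh;u=np.array([np.cos(th),np.sin(th)])
        # paddle outer corners cheek tops ; rocker rotation about pivot r=.115,z=.06
        def pt(r,z,y):
            dr,dz=r-.115,z-.06; r2=.115+dr*np.cos(lev)+dz*np.sin(lev);z2=.06+dz*np.cos(lev)-dr*np.sin(lev)
            return [*(C+r2*u+y*np.array([-u[1],u[0]])),z2]
        print(n,lev,wh,proj(P,[pt(.193,.092,.034),pt(.193,.092,-.034),pt(.143,.092,.034),pt(.143,.092,-.034)]).round(1).tolist())
cv2.imwrite('pics/q1.png',cv2.resize(p['color'][150:260,180:340,::-1],None,fx=4.5,fy=4.5,interpolation=2))
E
```

```text
knob init [ 0.5687 -0.0142  0.0683] err 0.0028 r 0.0747 wheel 0.009
sc-si [ 0.5677 -0.064   0.0654] err 0.0016 r 0.0765 wheel 0.68
sc-wr [ 0.5672 -0.0617  0.0671] err 0.0024 r 0.0762 wheel 0.648
si-wr [ 0.5679 -0.0609  0.0621] err 0.0026 r 0.0752 wheel 0.641
scene 0 0.65 [[246.7, 174.1], [271.9, 181.3], [237.5, 185.8], [263.4, 193.3]]
scene 0 0.7 [[242.8, 173.6], [268.5, 179.9], [234.5, 185.4], [260.8, 192.2]]
scene 0.2 0.65 [[247.7, 178.2], [272.5, 185.3], [238.7, 186.4], [264.4, 193.9]]
scene 0.2 0.7 [[243.8, 177.6], [269.1, 183.9], [235.6, 186.0], [261.8, 192.7]]
side 0 0.65 [[260.6, 265.8], [246.4, 246.4], [281.7, 258.3], [266.9, 239.6]]
side 0 0.7 [[263.5, 268.3], [247.7, 249.3], [284.1, 260.0], [267.8, 241.7]]
side 0.2 0.65 [[258.5, 272.1], [244.5, 252.7], [279.2, 261.3], [264.6, 242.5]]
side 0.2 0.7 [[261.5, 274.8], [245.9, 255.6], [281.7, 263.1], [265.5, 244.7]]
wrist 0 0.65 [[300.4, 254.4], [201.1, 243.8], [310.9, 183.5], [205.8, 171.3]]
wrist 0 0.7 [[314.7, 253.3], [215.2, 247.3], [322.2, 181.9], [216.9, 174.9]]
wrist 0.2 0.65 [[298.0, 251.6], [205.0, 241.6], [308.8, 190.0], [207.0, 178.2]]
wrist 0.2 0.7 [[311.7, 250.6], [218.6, 245.0], [320.1, 188.5], [218.2, 181.8]]
```

View pics/q1.png

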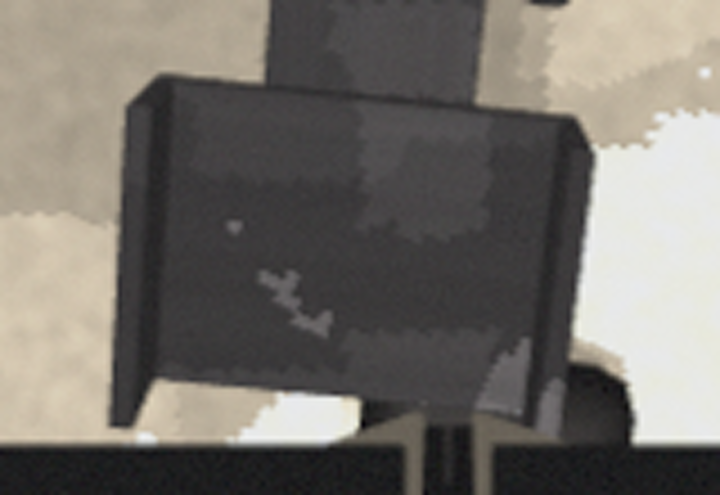

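```bash
python3 - <<'E'
from h import *
from scipy.optimize import least_squares
p=cams.read_camera('wrist');S=cams.read_camera('side');D=cams.read_camera('scene')
def pts(wh,lev):
    th=2.809+wh;u=np.array([np.cos(th),np.sin(th)]);o=[]
    for r,y in((.143,-.034),(.193,-.034),(.143,.034)):
        dr,dz=r-.115,.032; r2=.115+dr*np.cos(lev)+dz*np.sin(lev);z2=.06+dz*np.cos(lev)-dr*np.sin(lev)
        o.append([*(C+r2*u+y*np.array([-u[1],u[0]])),z2])
    return np.array(o)
W=np.array([(208.2,173.3),(204.9,244.9),(311.6,184.4)]);Sd=np.array([(267.7,241.3),(247.2,249.3)])
f=lambda x:np.r_[(proj(p,pts(*x))-W).ravel()/2,(proj(S,pts(*x))[:2]-Sd).ravel()]
r=least_squares(f,[.66,.1]);print('wheel,lever',r.x.round(3),'res',r.fun.round(1))
cv2.imwrite('pics/end_scene.png',D['color'][:,:,::-1]);cv2.imwrite('pics/end_side.png',S['color'][:,:,::-1])
for q in['mouse','driver','jar','mug','tape','parts_box']:
    for P in(D,S):
        for d in cams.cut_out(P,q)[:1]: print(q,[round(float(v)) for v in d['extent']])
E
```

```text
wheel,lever [0.661 0.045] res [ 0.2  0.3  0.1 -0.1  0.8  0.3 -1.2 -0.6 -1.1 -0.8]
mouse [261, 180, 18, 9]
mouse [235, 303, 51, 33]
driver [301, 356, 63, 83]
driver [315, 186, 34, 11]
jar [376, 366, 46, 56]
jar [303, 156, 26, 34]
mug [116, 187, 48, 52]
mug [402, 358, 68, 70]
tape [155, 216, 44, 32]
tape [367, 327, 48, 41]
parts_box [191, 166, 69, 50]
parts_box [287, 373, 93, 74]
```

View pics/end_scene.png

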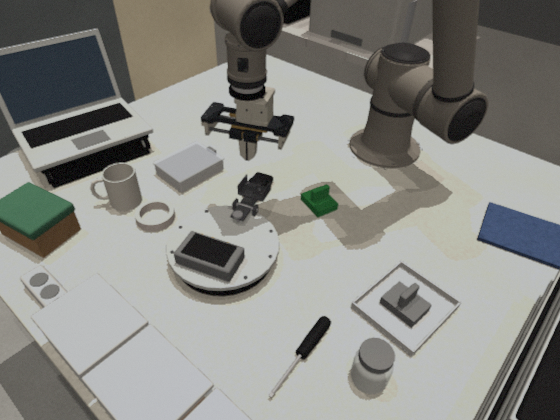

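View pics/end_side.png

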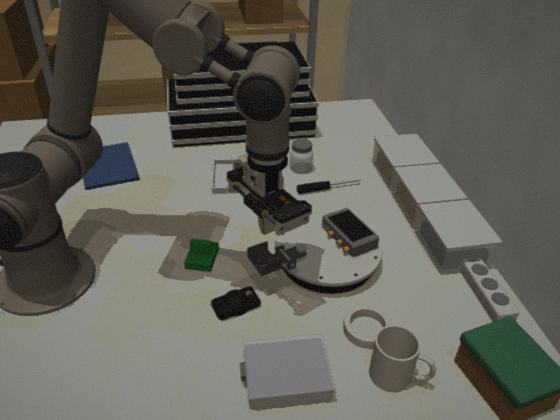

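The fit gives wheel 0.66 and lever 0.045, with pixel noise of about the same size. I take a closer look from further out to be sure the pin is fully home.

Call:
servo_tool(targets="-15 0 -5 0; -20 0 0 0; -20 0 0 0; 0 0 0 0; 0 0 0 0")

```text
time: 31.45
tool_pos: [0.4316, -0.131, 0.1541]
tool_rot: [3.126, 0.005, 0.437]
contact_force: [0.3, 0.9, 0.4]
opening: 0.0004
```

```bash
python3 - <<'E'
from h import *
st()
p=cams.read_camera('wrist');np.savez('wp.npz',**{k:p[k] for k in('K','R','t','color')})
cv2.imwrite('pics/q2.png',cv2.resize(p['color'][40:240,140:400,::-1],None,fx=3,fy=3,interpolation=2))
E
```

```text
t 31.45 r 0.2278 tool wheel ang 0.753 yaw err 0.017 z 0.1541 Ft -0.8 F [0.3 0.9 0.4] rot [3.126 0.005 0.437]
```

View pics/q2.png

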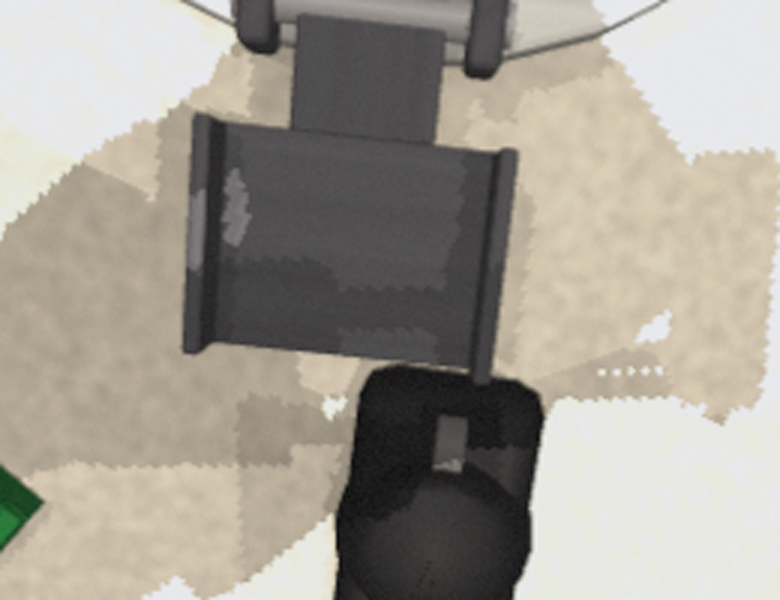

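```bash
python3 - <<'E'
from h import *
from scipy.optimize import least_squares
p=dict(np.load('wp.npz'))
L=np.array([(.143,-.034,.092),(.193,-.034,.092),(.143,.034,.092),(.193,.034,.092),(.193,-.030,.070),(.193,.030,.070)])
def pts(wh,lev):
    th=2.809+wh;u=np.array([np.cos(th),np.sin(th)]);o=[]
    for r,y,z in L:
        dr,dz=r-.115,z-.06; r2=.115+dr*np.cos(lev)+dz*np.sin(lev);z2=.06+dz*np.cos(lev)-dr*np.sin(lev)
        o.append([*(C+r2*u+y*np.array([-u[1],u[0]])),z2])
    return np.array(o)
W=np.array([(195,115),(184,352),(517,150),(491,382),(210,343),(472,366)])/3+[140,40]
for fix in(None,0,.1,.2):
    if fix is None: r=least_squares(lambda x:np.r_[(proj(p,pts(x[0],x[1])+[x[2],x[3],0])-W).ravel(),x[2:]/.002],[.66,.1,0,0])
    else: r=least_squares(lambda x:np.r_[(proj(p,pts(x[0],fix)+[x[1],x[2],0])-W).ravel(),x[1:]/.002],[.66,0,0])
    print(fix,r.x.round(4),'cost',round(r.cost,2),r.fun.round(1))
E
```

```text
None [ 6.673e-01  1.200e-02 -4.000e-04  1.200e-03] cost 6.8 [-0.9 -0.8 -0.6  0.7  1.  -0.5 -0.1  1.   2.4 -0.4 -1.6  0.3 -0.2  0.6]
0 [ 6.675e-01 -6.000e-04  1.100e-03] cost 7.08 [-0.9 -1.1 -0.8  0.7  1.1 -0.8  0.1  1.   2.3 -0.1 -1.5  0.6 -0.3  0.6]
0.1 [0.666  0.001  0.0017] cost 22.47 [-0.5  1.5  1.   0.6 -0.   1.8 -1.5  0.7  3.7 -3.  -2.4 -2.4  0.5  0.8]
0.2 [0.6647 0.002  0.0021] cost 82.81 [-0.1  4.5  2.8  0.1 -1.3  4.7 -3.   0.   5.1 -6.1 -3.2 -5.5  1.   1.1]
```

The closer fit gives lever 0.01 and wheel 0.67, so the pin is home. The robot touches nothing, so I hand in.

```bash
python3 - <<'E'
from cell import robot
print(robot.hand_in())
E
```

```text
the job is handed in; nothing more can be done
None
```

The stand is on its next stop with the pin home, and the grey cap stands upright and flat in the tray. I handed the job in at about 31.5 s with the arm clear of everything.

**What I did:** I lifted the cap off, set it in the tray and pressed the paddle down (about 9 N; up to 11 N while turning). I swung the deck about 0.5 rad counter-clockwise, let the lever up, and pushed the cheek with about 2.5 N until the pin dropped.

**Last checks:**
- **Deck and lever:** the closest wrist-camera fit gives the deck at about 0.67 rad and the lever at about 0.01, so the pin is home. An earlier, coarser fit gave the lever as 0.045, within its pixel noise.
- **Lock:** I did not push against the locked deck to test it.
- **Other things on the desk:** the parts box, mug, jar and tape show where they were at the start. The mouse and driver were partly hidden in one view each and unmoved in the other. The green look-alike was not touched.

**What failed or disagreed:** my first two attempts to grip the cap closed just above its handle. In the pictures the fingertips end about 12 mm behind the reported TCP, not 14 mm ahead of it as stated. I corrected for this from the third attempt on.

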